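# Press home the stone of the larger star

## Robot

A 6-joint arm with a two-finger parallel gripper is mounted at the origin on the work surface. World frame = base frame: x ahead of the robot, y to its left, z up, the work surface at z = 0. Lengths are in m, angles in rad, forces in N, time in s.
With the tool pointing down it reaches from about 0.35 to 0.875 m from the base axis. Payload 15.5 kg.
Tool frame: the origin (TCP) lies between the finger pads, 19 mm behind the fingertips; this is the grasp point; z points along the fingers, y is the line along which they close (so a half turn about z gives the same grasp; the last joint's range is limited). The gripper opens to 85 mm and grips with 20 to 120 N. Pads are 22 mm wide; open, the fingers measure 114 mm over their backs; the gripper's body (76 mm by 85 mm) begins 54 mm behind the grasp point. The pads swing forward as they close: fully open they stand 13 mm farther back than shut.
Start: joints at [-1.337, 0.494, 1.345, -0, 1.302, -0.096], TCP at [0.202, -0.592, 0.25] pointing down, gripper open.
Joint ranges: [-2.91, 2.91], [-0.82, 2.16], [0.22, 2.67], [-1.22, 4.37], [0.12, 2.79], [-3.08, 3.08]. Speed limits (rad/s): [1.89, 1.89, 2.57, 3.01, 3.01, 3.01].

## Interface

Orientations are given as a rotation vector (axis times angle).
In Python, from station import * gives the robot as it stands.
- The arm moves only by the tool move_arm, never from a script. Its argument "series" is one flat list of numbers, 6 for each row, row after row: the shift along the world's x, y, z scaled (see below), then the turn, a rotation vector about the world's x, y, z scaled (see below). In form: [tx, ty, tz, ax, ay, az, tx, ty, tz, ax, ay, az, ...]. A call has 1 to 8 rows; each row is the pose to reach, as a shift and turn from the pose commanded when the call began; what a row does not reach only later rows make up. The controller multiplies each number of a shift by 200 mm and each number of a turn by pi/2 rad. A row lasts 1/10 s, in which the tool goes at most 50 mm and 8.59 degrees, less where a joint would pass 70% of its speed; a pose out of reach is approached as far as the arm can. A call with a number of a shift or a turn outside -1 to 1 is refused whole. A call with a gripper value outside its range is refused whole. "grip" is the finger opening in mm, from 0 to 85.4, set as the call begins (left out, the last holds). The fingers move at their own pace and stop on an object; the grip force is fixed at half the most. Time passes only in rows, so rows that repeat a pose let the fingers close. It gives the time, the measured TCP pose, the force, the opening and the grip force at its end, in the units of the state.
- get_obs(): the state, without advancing time (a new reading comes with each control period).
- grab_frame(name): name is "scene" or "top" or "wrist"; returns (picture, depth): 400x640x3 uint8, red, green, blue; 400x640 float32, m along the optical axis (not along the pixel's ray), 0 where there is no reading.
- camera_params(name): a dict with "mtx" (3x3 intrinsics, pixels), "dist_coeffs" ([k1, k2, p1, p2, k3] as OpenCV has them; the pictures are not rectified), "pose" (4x4, takes a point from camera to world coordinates). Camera axes: x right, y up, looking along -z (the intrinsics and any distortion apply to the point x, -y, -z); pixel columns grow to the right and rows downward; lengths in m; the calibration is good to about 2 mm. A picture is of the moment at which its call begins: read the wrist's pose just before it. camera_params takes no time and is no camera call; for the wrist camera it gives the pose at the moment of the call.
- finish_job(): hands the job in; it is judged then, once.
The state is a dict: "t": time; "qpos": joint angles; "qvel": joint speeds; "joint_efforts": joint torques, N m; "tool_pos": TCP position; "tcp_rot": TCP orientation; "force": force on the tool from outside, world axes, zero at the start; "wrist_torque": the same for the moment, N m; "gripper_width": finger opening in m; "grip_force": force on a finger pad.
Only numpy, scipy, OpenCV 4.12 (cv2) and the standard library are available. Lean on these libraries where they do the work, as an engineer would, in place of code of your own. Each camera call takes 0.05 s, during which the arm holds its last target. There are 200 camera calls.

## Task

On the log slice lie four dark wire frames, each with a white domed stone still standing proud in its setting cup. With the fingertips gently press the stone of the larger star down until it is fully home, then draw the hand back up at least 10 cm clear of it. Do not pick up or shove any frame, leave the other three stones as they stand, and leave everything else on the table where it is.

Things in the scene. Friction and masses are not known exactly. Their poses are not given: they have to be found in the camera images.
- slice_top (a point): centre of the top face of the round log slice with dark bark rim (372 mm across, 30 mm thick, fixed to the table) on which the four wire frames and a spool lie; z up
- large_star: the LARGER of the two five-pointed star wire frames, 128 mm across the points' circle. Loose, lying flat on the log slice; dark steel wire 6 mm thick held 2.5 mm above the slice, 100 to 170 g. A round dark steel setting cup, 36 mm across and 10 mm high, stands on the slice and holds a stone. Origin: underside, at the centre of the star and of its cup; z up, one point towards +y
- small_star: the SMALLER five-pointed star wire frame, 84 mm across the points' circle. Loose, lying flat on the log slice; dark steel wire 6 mm thick held 2.5 mm above the slice, 100 to 170 g. A round dark steel setting cup, 36 mm across and 10 mm high, stands on the slice and holds a stone. Origin: underside, at the centre of the star and of its cup; z up, one point towards +y
- ring: plain circular wire frame, 100 mm across. Loose, lying flat on the log slice; dark steel wire 6 mm thick held 2.5 mm above the slice, 100 to 170 g. A round dark steel setting cup, 36 mm across and 10 mm high, stands on the slice and holds a stone. Origin: underside, at the centre of the ring and of its cup; z up
- crescent: crescent-moon wire frame, 110 mm across. Loose, lying flat on the log slice; dark steel wire 6 mm thick held 2.5 mm above the slice, 100 to 170 g. A round dark steel setting cup, 36 mm across and 10 mm high, stands on the slice and holds a stone. Origin: underside, at the centre of its outer circle; z up; the cup is centred 32 mm from it along +x
- large_star_stone_top (a point): highest point (middle of the dome) of the white domed stone in the larger star's cup; stone 27 mm across; the point moves down with it. The top stands about 11 mm above the cup's rim (21 mm above the slice) when raised and 3 mm above it (13 mm above the slice) when home
- large_star_stone (a joint): how far the larger star's stone is pressed in, m: 0 raised, 0.008 fully home against its stop. Starts 0 to 0.001. It is a push fit: it moves down against about 3 N of friction and stays where it is left, then meets a hard stop
- small_star_stone_top (a point): highest point (middle of the dome) of the white domed stone in the smaller star's cup; stone 27 mm across; the point moves down with it. The top stands about 11 mm above the cup's rim (21 mm above the slice) when raised and 3 mm above it (13 mm above the slice) when home
- small_star_stone (a joint): how far the smaller star's stone is pressed in, m: 0 raised, 0.008 fully home against its stop. Starts 0 to 0.001. It is a push fit: it moves down against about 3 N of friction and stays where it is left, then meets a hard stop
- ring_stone_top (a point): highest point (middle of the dome) of the white domed stone in the ring's cup; stone 27 mm across; the point moves down with it. The top stands about 11 mm above the cup's rim (21 mm above the slice) when raised and 3 mm above it (13 mm above the slice) when home
- ring_stone (a joint): how far the ring's stone is pressed in, m: 0 raised, 0.008 fully home against its stop. Starts 0 to 0.001. It is a push fit: it moves down against about 3 N of friction and stays where it is left, then meets a hard stop
- crescent_stone_top (a point): highest point (middle of the dome) of the white domed stone in the crescent's cup; stone 27 mm across; the point moves down with it. The top stands about 11 mm above the cup's rim (21 mm above the slice) when raised and 3 mm above it (13 mm above the slice) when home
- crescent_stone (a joint): how far the crescent's stone is pressed in, m: 0 raised, 0.008 fully home against its stop. Starts 0 to 0.001. It is a push fit: it moves down against about 3 N of friction and stays where it is left, then meets a hard stop
- spool: small copper wire spool, 34 mm across, 30 mm high, standing near the middle of the log slice; loose bystander; origin under its centre
- pliers_a: pliers with blue grips, 165 mm long, lying on the table to the left of the slice; loose bystander; origin near the middle, x towards the jaws
- pliers_b: pliers with purple grips, 165 mm long, lying on the table at the near right; loose bystander; origin near the middle, x towards the jaws
- jar: glass jar with metal lid, 60 mm across, 75 mm high, right of the slice; loose bystander; origin under its centre
- varnish: small amber bottle, 42 mm across, 85 mm high, on the far left beyond the slice; loose bystander; origin under its centre
- mug: mug, 80 mm across, 90 mm high, at the near left; loose bystander; origin under its centre
There are look-alikes about, which are no part of the job. What is shaped like the large_star but red is not meant.

How it is judged:
On the way:
1. the fingertips press the larger star's stone home (within 1.5 mm of its stop) (value of joint large_star_stone above 0.0065 m and contact force between large_star and the fingers above 0.3 N), for 0.02 s.
At the end, for the whole second after the job is handed in: The larger star's stone is within 1.5 mm of fully home, the TCP at least 90 mm from it; the other three stones are pressed in less than 2 mm; all four frames lie flat and still within 12 mm of where they started; the bystanders are within 15 mm of where they stood (value of joint large_star_stone above 0.0065 m and distance between the grasp point and large_star_stone_top above 0.09 m and value of joint each of small_star_stone, ring_stone, crescent_stone below 0.002 m and distance of each of large_star, small_star, ring, crescent from where it was at the start of the episode below 0.012 m and angle between each of large_star, small_star, ring, crescent's own z axis and vertical below 0.1 rad and linear speed of each of large_star, small_star, ring, crescent below 0.02 m/s and distance of each of spool, pliers_a, pliers_b, jar, varnish, mug from where it was at the start of the episode below 0.015 m); the robot touches nothing.
It fails at once if a stone other than the larger star's is pressed in (more than 2 mm) (value of joint any of small_star_stone, ring_stone, crescent_stone above 0.002 m).
It fails at once if a wire frame is lifted, tipped or shoved (its origin more than 12 mm from where it lay, or tilted more than 0.15 rad) (distance of any of large_star, small_star, ring, crescent from where it was at the start of the episode above 0.012 m or angle between any of large_star, small_star, ring, crescent's own z axis and vertical above 0.15 rad).
It fails at once if the larger star is hit or pressed hard (more than 35 N) (contact force between large_star and the arm above 35 N).
It fails at once if a bystander is disturbed (moved more than 15 mm) (distance of any of spool, pliers_a, pliers_b, jar, varnish, mug from where it was at the start of the episode above 0.015 m).
It also fails if it takes over 32 s, if anything falls off the work surface, if the arm or the gripper's body presses on something with over 40 N, if the wrist force passes 120 N, or if a joint passes its speed limit or range.

## Working session

There is one attempt and no reset: what is moved stays moved. The work goes in short steps, Python scripts to look and compute and a tool call to move; the robot and the scene stay as the last step left them, time stands still between calls to the robot, and variables do not carry over. Pictures are saved under pics/ and viewed, at most 10 in all, crops included, and the job is handed in when it is done.

Besides the shell and the picture viewer there is one more tool, called after "Emit:" as name(argument=value, ...) on one line, values as JSON. move_arm: Moves the arm, as the interface text tells. Its arguments: {"type":"object","properties":{"series":{"type":"array"},"grip":{"type":"number"}},"required":["series"]}

```bash
mkdir -p pics
cat > h.py <<'E'
from station import *
import numpy as np, cv2
def save(n,f): cv2.imwrite(f'pics/{f}.png',cv2.cvtColor(n,cv2.COLOR_RGB2BGR))
def w(P,d,u,v,z=None):
    K=np.array(P['mtx']);x,y=cv2.undistortPoints(np.array([[[u,v]]],float),K,np.array(P['dist_coeffs']))[0,0]
    T=np.array(P['pose']);r=T[:3,:3]@[x,-y,-1];o=T[:3,3]
    return o+r*((z-o[2])/r[2] if z is not None else d[int(v),int(u)])
E
python3 - <<'E'
from h import *
for n in('top','scene'):
    im,d=grab_frame(n);save(im,n+'0');np.save(n+'d.npy',d)
    print(camera_params(n)['pose'])
print(get_obs())
E
```

```text
[[ 0.01578768  0.99877767 -0.04683928  0.39196395]
 [-0.99987422  0.01569939 -0.00225218  0.0220437 ]
 [-0.00151408  0.04686895  0.9988999   1.50281633]
 [ 0.          0.          0.          1.        ]]
[[ 0.85896186 -0.33705436  0.38545932  0.92577531]
 [ 0.51191006  0.58220624 -0.63165179 -0.76313671]
 [-0.01151583  0.7398853   0.67263447  0.91315025]
 [ 0.          0.          0.          1.        ]]
{'t': 0.1, 'qpos': array([-1.33751663e+00,  4.94120693e-01,  1.34603762e+00, -1.22427880e-05,
        1.30247484e+00, -9.54736831e-02]), 'qvel': array([-0.00043915, -0.00192485,  0.00081587, -0.00203588, -0.00051036,
       -0.00038366]), 'joint_efforts': array([ 2.15229156e-03, -8.83591962e+01, -3.84561896e+01,  7.62937293e-05,
        5.24296251e-03,  2.01520209e-05]), 'tool_pos': array([ 0.20173976, -0.59125013,  0.24947077]), 'tcp_rot': array([-3.09822162e+00, -5.13917539e-01,  1.30979588e-04]), 'force': array([ 0.67552725,  0.61941044, -0.70578606]), 'wrist_torque': array([ 0.03169992,  0.01246834, -0.00894544]), 'grip_force': 0.0, 'gripper_width': 0.08564157600812068}
```

View pics/top0.png

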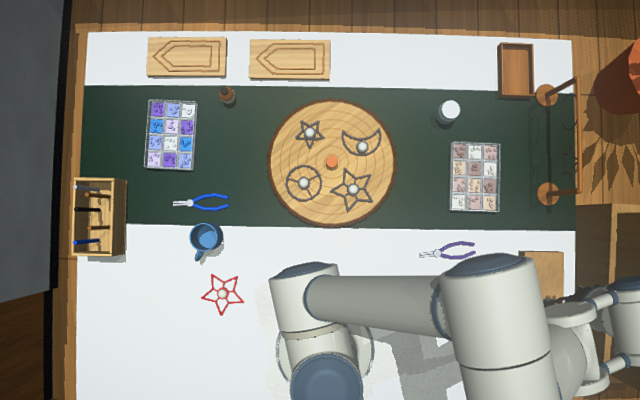

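The top view shows the large dark star at about (352,189), the small star at (309,132), the ring at (304,183), the crescent's stone at (362,146) and the spool at (332,162). I'll enlarge this area.

Run:
```python
from h import *
im=cv2.imread('pics/top0.png');cv2.imwrite('pics/crop.png',cv2.resize(im[95:230,260:400],None,fx=5,fy=4.4,interpolation=cv2.INTER_CUBIC)[:594])
g=im.min(axis=2);d=np.load('topd.npy');P=camera_params('top')
for u,v in[(352,189),(309,132),(304,183),(362,146)]:
    p=g[v-8:v+9,u-8:u+9];m=(p>195)
    ys,xs=np.nonzero(m);c=(xs.mean()+u-8,ys.mean()+v-8)
    print(m.sum(),c,w(P,d,*c),w(P,d,*c,z=.048))
print([w(P,d,*q) for q in[(332,162),(332,200)]])
im=cv2.imread('pics/scene0.png');
```

```text
37 (np.float64(352.9189189189189), np.float64(188.45945945945945)) [ 0.47404591 -0.0732082   0.04566131] [ 0.47391417 -0.07305532  0.048     ]
38 (np.float64(309.1578947368421), np.float64(131.78947368421052)) [0.63472731 0.0544072  0.04821524] [0.63476323 0.05441199 0.048     ]
38 (np.float64(303.07894736842104), np.float64(181.94736842105263)) [0.49008922 0.06922236 0.05074648] [0.49027482 0.06931159 0.048     ]
37 (np.float64(362.1081081081081), np.float64(145.86486486486487)) [ 0.59609722 -0.09768226  0.05121764] [ 0.5965497  -0.09794765  0.048     ]
[array([ 0.5474143 , -0.01205147,  0.05987072]), array([ 0.4406975 , -0.01436196,  0.02918761])]
```

View pics/crop.png

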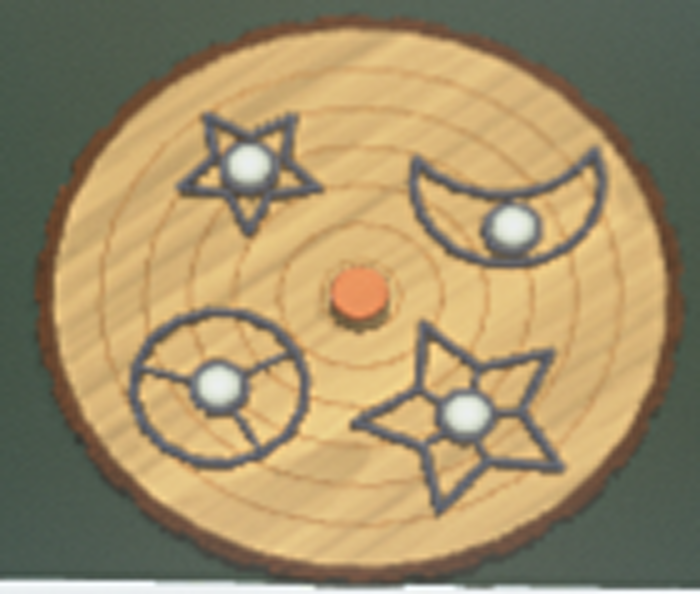

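View pics/scene0.png

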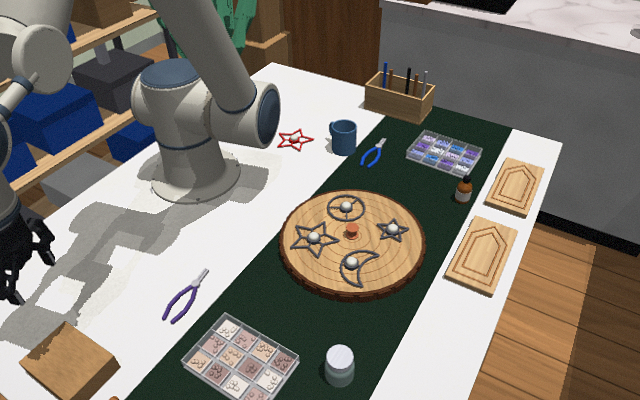

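The large star's stone is at about (0.474, -0.073), with its top near z 0.050. I'll close the fingers and travel there at the present height.

Emit:
move_arm(series=[0.11,0.22,0,0,0,0,0.22,0.43,0,0,0,0,0.34,0.65,0,0,0,0,0.45,0.86,0,0,0,0,0.45,0.86,0,0,0,0], grip=0)

```text
t: 0.6
tool_pos: [0.2933, -0.4146, 0.2498]
tcp_rot: [-3.096, -0.519, -0.0]
force: [-1.3, 0.2, 0.1]
gripper_width: 0.0122
grip_force: 0.0
```

Emit:
move_arm(series=[0.11,0.22,0,0,0,0,0.22,0.43,0,0,0,0,0.34,0.65,0,0,0,0,0.45,0.86,0,0,0,0,0.45,0.86,0,0,0,0])

```text
t: 1.1
tool_pos: [0.3833, -0.2434, 0.2499]
tcp_rot: [-3.097, -0.521, -0.0]
force: [-0.7, 0.3, -0.2]
gripper_width: 0.0001
grip_force: 0.0
```

Emit:
move_arm(series=[0.1,0.2,0,0,0,0,0.2,0.4,0,0,0,0,0.3,0.55,0,0,0,0,0.3,0.6,-0.1,0,0,0,0.3,0.6,-0.2,0,0,0,0.3,0.6,-0.2,0,0,0])

```text
t: 1.7
tool_pos: [0.4408, -0.1272, 0.2081]
tcp_rot: [-3.097, -0.515, 0.005]
force: [-0.1, -0.6, 0.8]
gripper_width: 0.0
grip_force: 0.0
```

Run:
```python
from h import *
P=camera_params('wrist');o=get_obs();im,d=grab_frame('wrist');save(im,'w0');np.save('wd.npy',d);np.savez('wp.npz',**P)
print(o['t'],o['tool_pos'],o['tcp_rot'],o['force'],o['gripper_width'])
# project estimate
T=np.array(P['pose']);c=T[:3,:3].T@(np.array([.474,-.073,.05])-T[:3,3]);c[1:]*=-1
print(cv2.projectPoints(c[None],np.zeros(3),np.zeros(3),np.array(P['mtx']),np.array(P['dist_coeffs']))[0])
```

```text
1.7 [ 0.44081783 -0.12723081  0.20814248] [-3.09714483 -0.51479841  0.00515214] [-0.1175224  -0.60434532  0.78027258] 4.460296473980286e-05
[[[268.59118102 124.6757772 ]]]
```

View pics/w0.png

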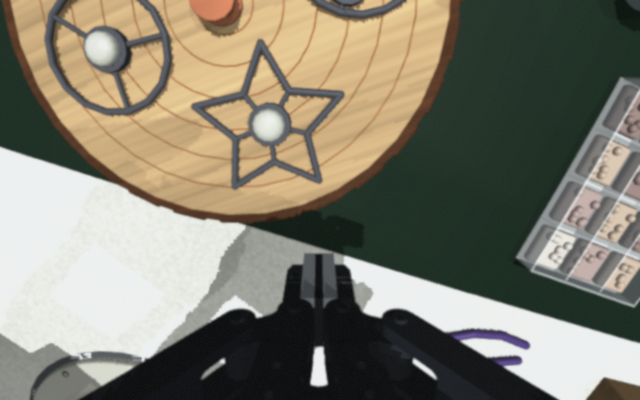

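The wrist view shows the raised stone at (268,124), where the projection predicted it, with the fingers shut at about (319,258). I'll go over the stone, then down to just above it.

Emit:
move_arm(series=[0.08,0.14,0,0,0,0,0.165,0.27,0,0,0,0,0.165,0.27,-0.15,0,0,0,0.165,0.27,-0.3,0,0,0,0.165,0.27,-0.42,0,0,0,0.165,0.27,-0.54,0,0,0,0.165,0.27,-0.6,0,0,0,0.165,0.27,-0.6,0,0,0])

```text
t: 2.55
tool_pos: [0.4747, -0.0742, 0.0895]
tcp_rot: [-3.099, -0.513, 0.002]
force: [-0.0, -0.5, -0.4]
gripper_width: -0.0001
grip_force: 0.0
```

Run:
```python
from h import *
P=camera_params('wrist');o=get_obs();im,d=grab_frame('wrist');save(im,'w1')
print(o['t'],o['tool_pos'],o['force'])
T=np.array(P['pose']);R=T[:3,:3]
for q in([.474,-.073,.051],o['tool_pos']-[0,0,.019]):
    c=R.T@(np.array(q)-T[:3,3]);c[1:]*=-1
    print(cv2.projectPoints(c[None],np.zeros(3),np.zeros(3),np.array(P['mtx']),np.array(P['dist_coeffs']))[0])
```

```text
2.55 [ 0.47473666 -0.0742446   0.08945378] [-0.04139174 -0.49425729 -0.39183873]
[[[316.44093789 249.93663984]]]
[[[319.21807196 268.65986103]]]
```

View pics/w1.png

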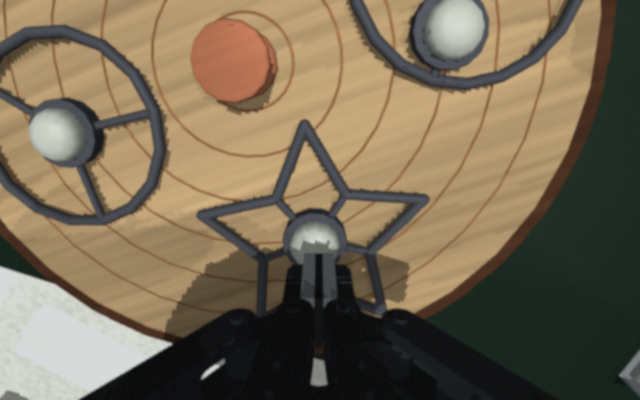

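The stone, at about (315,243), is right beneath the shut tips, with no neighbour near them. I'll lower gently in small steps, watching the force.

Emit:
move_arm(series=[0,0.005,-0.03,0,0,0,0,0.005,-0.05,0,0,0,0,0.005,-0.07,0,0,0,0,0.005,-0.08,0,0,0,0,0.005,-0.09,0,0,0,0,0.005,-0.09,0,0,0])

```text
t: 3.2
tool_pos: [0.4747, -0.0725, 0.0718]
tcp_rot: [-3.099, -0.514, 0.0]
force: [0.5, -0.4, -0.2]
gripper_width: -0.0002
grip_force: 0.0
```

Emit:
move_arm(series=[0,0,-0.004,0,0,0,0,0,-0.008,0,0,0,0,0,-0.012,0,0,0,0,0,-0.012,0,0,0])

```text
t: 3.6
tool_pos: [0.4748, -0.0725, 0.0695]
tcp_rot: [-3.099, -0.514, 0.0]
force: [0.3, -0.1, 0.5]
gripper_width: -0.0
grip_force: 0.0
```

Emit:
move_arm(series=[0,0,-0.004,0,0,0,0,0,-0.008,0,0,0,0,0,-0.008,0,0,0])

```text
t: 3.9
tool_pos: [0.4748, -0.0725, 0.0679]
tcp_rot: [3.099, 0.514, 0.0]
force: [0.2, -0.2, 2.0]
gripper_width: 0.0001
grip_force: 0.8
```

Emit:
move_arm(series=[0,0,-0.004,0,0,0,0,0,-0.008,0,0,0,0,0,-0.012,0,0,0,0,0,-0.016,0,0,0,0,0,-0.016,0,0,0])

```text
t: 4.4
tool_pos: [0.4748, -0.0725, 0.0647]
tcp_rot: [-3.099, -0.514, 0.0]
force: [0.1, -0.1, 1.3]
gripper_width: 0.0
grip_force: 0.7
```

Emit:
move_arm(series=[0,0,-0.003,0,0,0,0,0,-0.006,0,0,0,0,0,-0.006,0,0,0])

```text
t: 4.7
tool_pos: [0.4748, -0.0725, 0.0635]
tcp_rot: [-3.099, -0.514, -0.0]
force: [-0.0, -0.0, 1.8]
gripper_width: -0.0003
grip_force: 0.9
```

Emit:
move_arm(series=[0,0,-0.003,0,0,0,0,0,-0.005,0,0,0,0,0,-0.005,0,0,0])

```text
t: 5.0
tool_pos: [0.4748, -0.0725, 0.0625]
tcp_rot: [3.099, 0.514, 0.0]
force: [0.6, 0.3, 2.1]
gripper_width: 0.0
grip_force: 1.0
```

Only friction so far, so I'll continue in 0.6 mm steps until the force rises at the stop.

Emit:
move_arm(series=[0,0,-0.003,0,0,0,0,0,-0.003,0,0,0])

```text
t: 5.2
tool_pos: [0.4748, -0.0725, 0.0619]
tcp_rot: [-3.099, -0.514, 0.0]
force: [1.0, -0.6, 1.3]
gripper_width: -0.0004
grip_force: 1.0
```

Emit:
move_arm(series=[0,0,-0.003,0,0,0,0,0,-0.003,0,0,0])

```text
t: 5.4
tool_pos: [0.4749, -0.0725, 0.0614]
tcp_rot: [3.099, 0.514, 0.0]
force: [-0.4, 0.9, 5.6]
gripper_width: -0.0002
grip_force: 2.6
```

Emit:
move_arm(series=[0,0,-0.002,0,0,0,0,0,-0.002,0,0,0])

```text
t: 5.6
tool_pos: [0.4749, -0.0725, 0.0613]
tcp_rot: [3.099, 0.514, 0.001]
force: [-1.9, 0.8, 10.8]
gripper_width: -0.0003
grip_force: 5.9
```

The force has risen steeply at about 8 mm of travel, so the stone is at its stop. Now I'll draw straight up.

Emit:
move_arm(series=[0,0,0.02,0,0,0,0,0,0.1,0,0,0,0,0,0.25,0,0,0,0,0,0.45,0,0,0,0,0,0.65,0,0,0,0,0,0.8,0,0,0,0,0,0.9,0,0,0,0,0,0.9,0,0,0])

```text
t: 6.4
tool_pos: [0.4759, -0.0728, 0.2435]
tcp_rot: [3.097, 0.514, 0.006]
force: [-0.1, 0.2, -0.5]
gripper_width: 0.0002
grip_force: 0.0
```

Run:
```python
from h import *
P=camera_params('wrist');im,d=grab_frame('wrist');save(im,'w2');o=get_obs()
print(o['tool_pos'],o['force'])
```

```text
[ 0.47518382 -0.07261803  0.2419725 ] [ 0.52138065  1.21609896 -0.28470351]
```

View pics/w2.png

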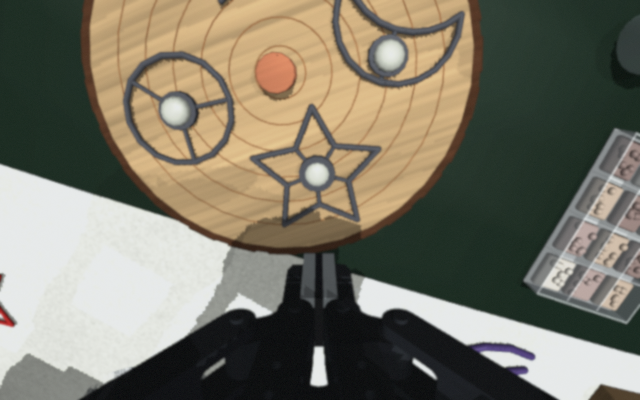

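The large star's stone at (317,174) now sits low and centred in its cup. The ring's and crescent's stones, at (178,111) and (389,55), still stand proud, and the frames haven't moved. The hand is 18 cm up.

```bash
python3 -c "
from station import *
print(finish_job())"
```

```text
the job is handed in; nothing more can be done
None
```

I pressed the larger star's stone down about 8 mm to its stop (peak force reading about 11 N), drew the hand about 18 cm up, and handed the job in; nothing else in view had moved in the last wrist picture, which didn't take in the small star or all of the bystanders.

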